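# Load the curing lamp's carriage with modules

### The job

Cure the freshly coated sensor modules: draw the lamp station's carriage right out from under the hood, fold its clear cover up until it stands upright or further, and lay every module there is flat on the tray's floor. Then fold the cover fully shut, only then push the carriage fully home under the hood (the cover must never be raised while the carriage is under the hood), and set the vent flap on top of the hood to 45 degrees at any time you like. Leave the other things on the bench where they are.

Things in the scene. Friction and masses are not known exactly. Their poses are not given: they have to be found in the camera images.
- station: Curing-lamp station, fixed: dark steel base plate 150 (x) x 460 (y) mm, white lamp hood overhanging its left end. Origin: underside of the plate, on the track's centre line, 2 mm above the table; x away from the robot, y along the track towards the hood, z up; may be yawed. Hood: x -65..+111, y +20..+170, z 65..111 mm, on a column at its far side, open in front and at both ends.
- carriage (a joint): Slide of the carriage (a tray) along the track, m: 0 = fully home under the hood (tray centred on station y = +95 mm), 0.200 = drawn right out, clear of it (tray centre at station y = -105 mm). About 2.5 N of friction; stays where it is left.
- tray_floor (a point): Centre of the carriage's tray floor, 14 mm above the station origin; axes parallel to the station's, moves with the carriage. The aluminium tray is open-topped inside 120 (x) x 160 (y) x 28 mm deep, with 5 mm walls.
- carriage_post (a point): Centre of the top of the carriage's upright round pull post (black upper end) on a tongue at the tray's -y end, 125 mm from the tray's centre: 14 mm thick, 50 mm free height, top 72 mm above the station origin. Pinch it from above or push it to slide the carriage.
- cover (a joint): Angle of the tray's flat clear cover with dark frame, rad: 0 = shut flat on the tray, pi/2 = upright, stop at 1.9. Hinged along y on the tray's far (+x) rim; opens up and back, away from the robot. Starts shut. Panel 170 (y) x 130 x 4 mm. Stiff hinge: stays at any angle; about 2 N at the bar moves it. Raised, it would not fit under the hood.
- cover_hinge (a point): Middle of the cover's hinge line (65 mm beyond the tray's centre, 45 mm above the station origin).
- cover_bar (a point): Middle of the cover's grab bar: a round steel bar 10 mm thick and 80 mm long, parallel to the hinge, in the plane of the cover, 175 mm from the hinge line and 45 mm clear of the cover's free edge and the tray's front wall; carried by two 8 mm rods at its ends.
- flap (a joint): Angle of the grey vent flap on top of the lamp hood, rad: 0 = flat on the hood, pi/4 = 45 degrees, stop at 1.6. Hinged along y near the hood's far side; its near edge rises. Panel 130 (y) x 115 x 4 mm. Stiff hinge: stays at any angle; about 2 N at the bar moves it.
- flap_hinge (a point): Middle of the flap's hinge line, 50 mm beyond the track's centre line, 115 mm above the station origin.
- flap_bar (a point): Middle of the flap's grab bar: a round steel bar 10 mm thick and 70 mm long, parallel to the hinge, in the plane of the flap, 160 mm from the hinge line and 45 mm clear of the hood's front; carried by two 8 mm rods at its ends. With the carriage home the cover's bar lies about 70 mm below it.
- module1: Sensor module: square steel-cased block 32 x 32 x 16 mm with a thin green board as its underside, 40 g, lying on the green mat to the robot's right. Origin: centre of its underside; z up through the case. Between 2 and 4 are there in a run; an absent one reads None.
- module2: Sensor module: square steel-cased block 32 x 32 x 16 mm with a thin green board as its underside, 40 g, lying on the green mat to the robot's right. Origin: centre of its underside; z up through the case. Between 2 and 4 are there in a run; an absent one reads None.
- module3: Sensor module: square steel-cased block 32 x 32 x 16 mm with a thin green board as its underside, 40 g, lying on the green mat to the robot's right. Origin: centre of its underside; z up through the case. Between 2 and 4 are there in a run; an absent one reads None.
- module4: Sensor module: square steel-cased block 32 x 32 x 16 mm with a thin green board as its underside, 40 g, lying on the green mat to the robot's right. Origin: centre of its underside; z up through the case. Between 2 and 4 are there in a run; an absent one reads None.
- reel: Small solder reel standing on its flange, 42 mm across, 34 mm tall, 160 g. Bystander, not to be disturbed. Origin: centre of its underside.
- flux_jar: Small round jar, 40 mm across, 42 mm tall, 120 g. Bystander, not to be disturbed. Origin: centre of its underside.
- tip_cup: Black cup, 72 mm across, 60 mm tall. Bystander, not to be disturbed. Origin: centre of its underside.
- cleaner: Bottle, 48 mm across, 120 mm tall. Bystander, not to be disturbed. Origin: centre of its underside.
- driver: Screwdriver lying on the mat, 170 mm long. Bystander, not to be disturbed. Origin: middle region of the tool, near the mat.
- meter: Orange meter block 75 x 140 x 34 mm. Bystander, not to be disturbed. Origin: centre of its underside.
- battery: Flat black battery pack 45 x 70 x 9 mm. Bystander, not to be disturbed. Origin: centre of its underside.
Mind the look-alikes: they are no part of the job. Leave any purple look-alike of the module4 alone. Leave any turquoise look-alike of the module1 alone.

How it is judged:
By the outcome, as a careful person would: the job done as asked, in the order asked, and still so for the second after the job is handed in, with the robot touching nothing.
Of module1, module2, module3, module4 only 2 to 4 are there at a start; the rules pass over those that are not, and their reading is None.
At some moment in a run one of module1, module2, module3, module4 may be knocked a few centimetres aside while the robot is not near it.
Once in a run the grip may slacken for a moment while it holds something.
It also fails if it takes over 210 s, if anything falls off the work surface, if the arm or the gripper's body presses on something with over 40 N, if the wrist force passes 120 N, or if a joint passes its speed limit or range.

### The arm

A 6-joint arm with a two-finger parallel gripper is mounted at the origin on the work surface. World frame = base frame: x ahead of the robot, y to its left, z up, the work surface at z = 0. Lengths are in m, angles in rad, forces in N, time in s.
With the tool pointing down it reaches from about 0.275 to 0.85 m from the base axis. Payload 5.2 kg.
Tool frame: the origin (TCP) lies at the very end of the fingers, on their centre line; the grasp point (between the pads) lies 19 mm behind it; z points along the fingers, y is the line along which they close (so a half turn about z gives the same grasp; the last joint's range is limited). The gripper opens to 85 mm and grips with 20 to 120 N. Pads are 22 mm wide; open, the fingers measure 114 mm over their backs; the gripper's body (76 mm by 85 mm) begins 54 mm behind the grasp point. The pads swing forward as they close: fully open they stand 13 mm farther back than shut.
Start: joints at [0.957, 0.259, 1.535, -0, 1.348, -0.203], TCP at [0.22, 0.504, 0.231] pointing down, gripper open.
Joint ranges: [-3.14, 3.14], [-0.91, 2.08], [0.19, 2.58], [-1.22, 4.36], [0.22, 2.71], [-3.12, 3.12]. Speed limits (rad/s): [2.57, 2.57, 3.14, 3.14, 3.14, 3.14].

### API

Orientations are given as [roll, pitch, yaw] about the fixed x, y, z axes, in that order (R = Rz(yaw) Ry(pitch) Rx(roll)).
In Python, from workcell import telemetry, eyes, ctrl gives the robot as it stands. The module is installed in compiled form; this text tells all that it offers.
- The arm moves only by the tool drive_tool, never from a script. Its arguments are lists of equal length, an entry for each row: "linear": the shift along the tool's x, y, z as a fraction of full scale, a list of three; "twist": the turn about the tool's z as a fraction of full scale. In form: {"linear": [[x, y, z], ...], "twist": [twist, ...]}. A call has 1 to 12 rows; each row shifts and turns the commanded pose from where the row before left it, along the tool's axes as they then stand; what a row does not reach is not made up. Full scale, the value 1, is 0.05 m for a shift and 6 degrees for a turn. A row lasts 1/10 s, in which the tool goes at most 50 mm and 8.59 degrees, less where a joint would pass 70% of its speed; a pose out of reach is approached as far as the arm can. A call with a number of a shift or a turn outside -1 to 1 is refused whole. A call with a gripper value outside its range is refused whole. "hand" is the opening, from -1 (shut) to 1 (fully open), set as the call begins (left out, the last holds). The fingers move at their own pace and stop on an object; "newtons" is the grip in N (left out, the last holds). Time passes only in rows, so rows that do not move let the fingers close. It gives the time, the measured TCP pose, the force, the opening and the grip force at its end, in the units of the state.
- telemetry.read_state(): the state, without advancing time (a new reading comes with each control period).
- eyes.capture(name): name is "side" or "top" or "wrist"; returns a dict with "image" (400x640x3 uint8, blue, green, red), "fov_y" (degrees; the focal length in pixels is half the picture's height over the tangent of half this angle, whatever the lens; pixels are square), "cx", "cy" (the principal point, pixels), "D" ([k1, k2, p1, p2, k3] as OpenCV has them; the pictures are not rectified), "R" (3x3) and "t" (3): a world point X has camera coordinates R X + t. Camera axes: x right, y down, z forward; pixel columns grow to the right and rows downward; lengths in m; the calibration is good to about 2 mm. A picture is of the moment at which its call begins. There is no depth.
- ctrl.hand_in(): hands the job in; it is judged then, once.
The state is a dict: "clock": time; "joint_pos": joint angles; "dq": joint speeds; "tau": joint torques, N m; "position": TCP position; "eef_rot": TCP orientation; "force": force on the tool from outside, world axes, zero at the start; "wrist_torque": the same for the moment, N m; "gripper_width": finger opening in m; "grasp_force": force on a finger pad.
Only numpy, scipy, OpenCV 4.12 (cv2) and the standard library are available. Lean on these libraries where they do the work, as an engineer would, in place of code of your own. Each camera call takes 0.05 s, during which the arm holds its last target. There are 200 camera calls.

## Working session

There is one attempt and no reset: what is moved stays moved. The work goes in short steps, Python scripts to look and compute and a tool call to move; the robot and the scene stay as the last step left them, time stands still between calls to the robot, and variables do not carry over. Pictures are saved under pics/ and viewed, at most 16 in all, crops included, and the job is handed in when it is done.

Besides the shell and the picture viewer there is one more tool, called after ">>>" by a JSON object that holds its "op" and its "data". drive_tool: Moves the arm, as the interface text tells. Its arguments: {"type":"object","properties":{"linear":{"type":"array","items":{"type":"array","items":{"type":"number","minimum":-1,"maximum":1}}},"twist":{"type":"array","items":{"type":"number","minimum":-1,"maximum":1}},"hand":{"type":"number"},"newtons":{"type":"number"}},"required":["linear","twist"]}

```bash
mkdir -p pics; cat > h.py <<'E'
import numpy as np, cv2, pickle
from workcell import telemetry, eyes, ctrl
def cap(name,tag):
    c=eyes.capture(name); cv2.imwrite(f'pics/{tag}.png',c['image']); pickle.dump(c,open(f'pics/{tag}.pkl','wb')); return c
def K(c):
    h=c['image'].shape[0]; f=h/2/np.tan(np.radians(c['fov_y'])/2)
    return np.array([[f,0,c['cx']],[0,f,c['cy']],[0,0,1.]])
def world(tag,uv,z):
    c=pickle.load(open(f'pics/{tag}.pkl','rb'))
    p=cv2.undistortPoints(np.array(uv,float).reshape(-1,1,2),K(c),np.array(c['D'],float)).reshape(-1,2)
    R=np.array(c['R']);t=np.array(c['t']);C=-R.T@t
    d=np.c_[p,np.ones(len(p))]@R
    return C+d*((np.broadcast_to(z,len(p))-C[2])/d[:,2])[:,None]
def px(tag,X):
    c=pickle.load(open(f'pics/{tag}.pkl','rb'))
    return cv2.projectPoints(np.array(X,float).reshape(-1,1,3),cv2.Rodrigues(np.array(c['R']))[0],np.array(c['t'],float),K(c),np.array(c['D'],float))[0].reshape(-1,2)
def crop(tag,x0,y0,x1,y1,s,out):
    cv2.imwrite(f'pics/{out}.png',cv2.resize(cv2.imread(f'pics/{tag}.png')[y0:y1,x0:x1],None,fx=s,fy=s,interpolation=cv2.INTER_CUBIC))
E
python3 - <<'E'
from h import *
for n in('top','side'):
    c=cap(n,n+'0'); print(n,c['fov_y'],c['D'],-np.array(c['R']).T@c['t'])
s=telemetry.read_state(); print({k:s[k] for k in('clock','position','eef_rot','force','gripper_width')})
E
```

```text
top 53.361930519849835 [-0.09676737  0.          0.          0.          0.        ] [0.48712451 0.00727876 1.20729387]
side 55.324847078481 [-0.02425894  0.          0.          0.          0.        ] [ 0.1420546  -0.68004823  0.78755015]
{'clock': 0.1, 'position': array([0.21932419, 0.5038783 , 0.23058642]), 'eef_rot': array([-3.14004587e+00, -3.20400331e-04,  2.73079768e+00]), 'force': array([0.5339206 , 0.18638228, 0.40538258]), 'gripper_width': 0.08580548535110982}
```

View pics/top0.png

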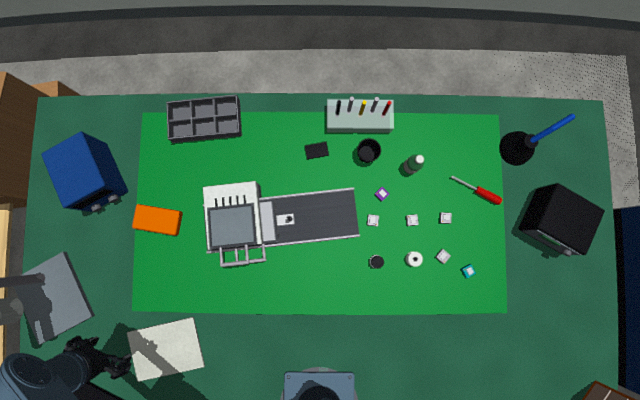

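View pics/side0.png

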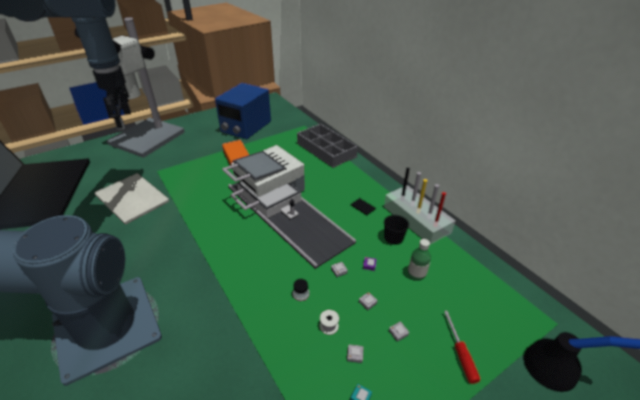

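The top view shows the station near (260-355, 190-250), with the post at about (288,219). There are four grey modules at (373,221), (412,220), (446,218) and (443,257). The look-alikes are purple (382,194) and turquoise (468,271); the reel is at (415,259) and the jar at (376,262). I'll enlarge the station and modules.

```bash
python3 - <<'E'
from h import *
crop('top0',195,175,365,275,4.7,'c1'); crop('top0',355,180,485,285,5.5,'c2')
E
```

```text
(no output)
```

View pics/c1.png

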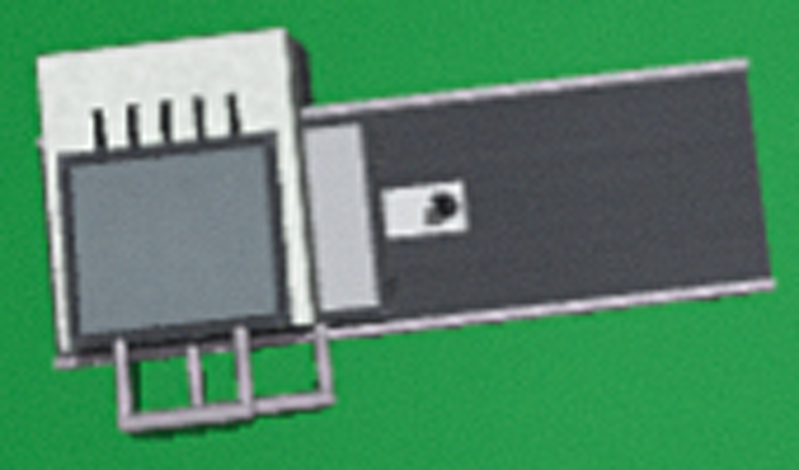

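View pics/c2.png

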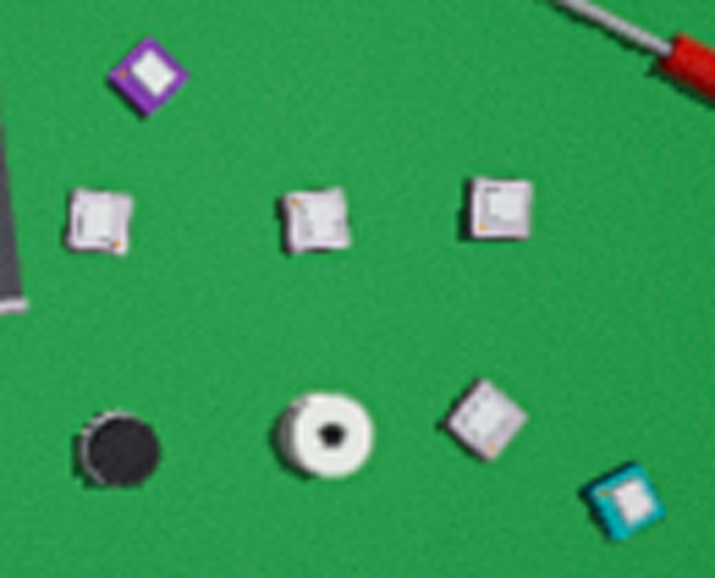

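The crops show a slightly yawed station. Cover bar's right end is at crop (330,402) and the flap bar spans (122,425)-(248,410). The four module centres in the second crop are (100,222), (316,221), (500,209) and (486,420).

```bash
python3 - <<'E'
from h import *
from scipy.optimize import least_squares
A=lambda p:np.array(p,float)/4.7+[195,175]
pts=[((443,204),(0,-30,74)),((38,57),(111,170,113)),((285,30),(111,20,113)),((262,404),(-110,95,47)),((748,62),(75,-230,10)),((772,286),(-75,-230,10))]
uv=np.array([A(p) for p,_ in pts]); m=np.array([q for _,q in pts])/1000.
def W(v):
    c,s=np.cos(v[2]),np.sin(v[2]); return np.c_[v[0]+c*m[:,0]-s*m[:,1],v[1]+s*m[:,0]+c*m[:,1],m[:,2]]
r=least_squares(lambda v:(px('top0',W(v))-uv).ravel(),[.55,.1,0],loss='soft_l1')
print('station',r.x,np.degrees(r.x[2])); print(np.round(r.fun.reshape(-1,2),1))
print('post',world('top0',[A((443,204))],.074)); print('flapbar',world('top0',[A((122,425)),A((248,410)),A((185,418))],.117))
print('coverbar',world('top0',[A((330,402)),A((262,404))],.047))
B=lambda p:np.array(p,float)/5.5+[355,180]
for n,c in dict(m1=[(72,190),(132,196),(127,254),(67,247)],m2=[(283,198),(343,189),(350,245),(290,253)],m3=[(473,180),(530,181),(528,240),(470,238)],m4=[(487,380),(526,418),(489,460),(447,420)]).items():
    w=world('top0',[B(p) for p in c],.017)[:,:2]; e=w[1]-w[0]
    print(n,w.mean(0),np.linalg.norm(np.roll(w,1,0)-w,axis=1)*1000//1,np.degrees(np.arctan2(*e[::-1]))%90)
for n,p,z in(('reel',(328,435),.034),('jar',(120,450),.042),('purple',(148,77),.016),('turq',(624,503),.016)): print(n,world('top0',[B(p)],z))
s=telemetry.read_state();print(s['eef_rot'])
E
```

```text
station [0.54631275 0.11941622 0.13335237] 7.640528183250236
[[-1.1  0.2]
 [ 8.5  0.2]
 [ 9.1 -0.9]
 [-0.2  1.2]
 [-2.  -1.2]
 [-0.3  0.3]]
post [[0.5509097  0.08665006 0.074     ]]
flapbar [[0.4185801  0.26840948 0.117     ]
 [0.42823787 0.19502701 0.117     ]
 [0.42314961 0.23164636 0.117     ]]
coverbar [[0.42994987 0.15648863 0.047     ]
 [0.42823281 0.19849078 0.047     ]]
m1 [ 0.55002165 -0.16042563] [31. 32. 31. 32.] 84.6054310303517
m2 [ 0.55081742 -0.27966554] [30. 33. 30. 33.] 8.668044860685185
m3 [ 0.55746191 -0.38211754] [31. 32. 32. 32.] 89.22887327556532
m4 [ 0.44314514 -0.37207204] [31. 29. 30. 31.] 45.833306697359774
reel [[ 0.43570333 -0.27990775  0.034     ]]
jar [[ 0.42812868 -0.16696723  0.042     ]]
purple [[ 0.62968922 -0.18802357  0.016     ]]
turq [[ 0.39750748 -0.44775522  0.016     ]]
[-3.14004587e+00 -3.20400331e-04  2.73079768e+00]
```

```bash
python3 - <<'E'
from h import *
from scipy.optimize import least_squares
A=lambda p:np.array(p,float)/4.7+[195,175]
pts=[((443,204),(0,-30,74)),((38,57),(111,170,113)),((285,30),(111,20,113)),((262,404),(-110,95,47)),((748,62),(75,0,10)),((772,286),(-75,0,10)),((315,325),(-65,20,113)),((122,418),(-110,130,117)),((248,403),(-110,60,117))]
uv=np.array([A(p) for p,_ in pts]); m0=np.array([q for _,q in pts])/1000.
def W(v):
    m=m0.copy(); m[[4,5],1]=v[3]; m[[0,3],1]-=v[4]
    c,s=np.cos(v[2]),np.sin(v[2]); return np.c_[v[0]+c*m[:,0]-s*m[:,1],v[1]+s*m[:,0]+c*m[:,1],m[:,2]]
r=least_squares(lambda v:(px('top0',W(v))-uv).ravel(),[.55,.1,0.1,-.23,0])
print('station',r.x,np.degrees(r.x[2])); print(np.round(r.fun.reshape(-1,2),1)); 
w=W(r.x); print(np.round(w,3))
E
```

```text
station [ 0.54517811  0.14743532  0.11218343 -0.26119931  0.0311016 ] 6.427637206733022
[[-0.  -0.4]
 [-0.6 -0.9]
 [-0.2 -0.8]
 [-0.  -0.2]
 [-0.3 -0.4]
 [ 0.4  1.2]
 [-0.9 -0.3]
 [ 1.5  0.5]
 [ 0.1  1.2]]
[[ 0.552  0.087  0.074]
 [ 0.636  0.329  0.113]
 [ 0.653  0.18   0.113]
 [ 0.429  0.199  0.047]
 [ 0.649 -0.104  0.01 ]
 [ 0.5   -0.121  0.01 ]
 [ 0.478  0.16   0.113]
 [ 0.421  0.264  0.117]
 [ 0.429  0.195  0.117]]
```

The fit is consistent: station at (0.545, 0.147), yaw 6.4°, carriage starting about 31 mm out. I'll turn the tool so its x matches station y and its y matches station x.

>>> {"op": "drive_tool", "data": {"linear": [[0,0,0],[0,0,0],[0,0,0],[0,0,0],[0,0,0],[0,0,0],[0,0,0],[0,0,0],[0,0,0],[0,0,0],[0,0,0]], "twist": [1,1,1,1,1,1,1,1,1,1,0], "hand": 0.1, "newtons": 40}}

```text
clock: 1.2
position: [0.2194, 0.504, 0.2308]
eef_rot: [-3.141, 0.001, 1.683]
force: [-0.7, -0.4, 0.7]
gripper_width: 0.0471
grasp_force: 0.0
```

```bash
cat >> h.py <<'E'
from scipy.spatial.transform import Rotation as Ro
O=np.array([.5452,.1474,0]); YAW=np.radians(6.43)
def st(x,y,z): # station mm -> world, z world mm
    c,s=np.cos(YAW),np.sin(YAW); return O+np.array([c*x-s*y,s*x+c*y,z])/1000
def go(P,yaw=None):
    s=telemetry.read_state(); R=Ro.from_euler('xyz',s['eef_rot']).as_matrix()
    cy=np.degrees(s['eef_rot'][2]); out=''
    if yaw is not None:
        d=(yaw-cy+90)%180-90; out=f' twist units {-d/6:.2f}'; R=Ro.from_euler('xyz',[np.pi,0,np.radians(cy+d)]).as_matrix()
    print('tool delta units',np.round(R.T@(np.array(P)-s['position'])/.05,2),out,'yaw',round(cy,1),'pos',np.round(s['position'],4),'w',round(s['gripper_width'],4),'t',round(s['clock'],1),'q6',round(s['joint_pos'][5],2))
E
python3 -c "
from h import *
go(st(0,-61,160)); go(st(0,-61,40)); go(st(0,-61,160),96.43)"
```

```text
tool delta units [-9.03  5.68  1.42]  yaw 96.4 pos [0.2194 0.504  0.2308] w 0.0471 t 1.2 q6 0.85
tool delta units [-9.03  5.68  3.82]  yaw 96.4 pos [0.2194 0.504  0.2308] w 0.0471 t 1.2 q6 0.85
tool delta units [-9.04  5.68  1.42]  twist units -0.00 yaw 96.4 pos [0.2194 0.504  0.2308] w 0.0471 t 1.2 q6 0.85
```

>>> {"op": "drive_tool", "data": {"linear": [[-0.75,0.47,0],[-0.75,0.47,0],[-0.75,0.47,0],[-0.75,0.47,0],[-0.75,0.47,0],[-0.75,0.47,0],[-0.75,0.47,0],[-0.75,0.47,0],[-0.75,0.47,0.3],[-0.75,0.47,0.4],[-0.75,0.48,0.4],[-0.75,0.5,0.3]], "twist": [0,0,0,0,0,0,0,0,0,0,0,0]}}

```text
clock: 2.4
position: [0.5527, 0.0875, 0.1599]
eef_rot: [-3.14, -0.0, 1.687]
force: [0.5, 0.6, 0.3]
gripper_width: 0.0473
grasp_force: 0.0
```

```bash
python3 -c "
from h import *
go(st(0,-61,40),96.43)
c=cap('wrist','w0'); crop('w0',0,0,640,400,1,'w0v'); print(px('w0',[st(0,-61,74),st(0,-61,24)]))"
```

```text
tool delta units [-0.01 -0.01  2.4 ]  twist units 0.03 yaw 96.6 pos [0.5527 0.0875 0.1599] w 0.0473 t 2.4 q6 -0.16
[[318.14439033 216.96606898]
 [318.73959264 199.36677699]]
```

View pics/w0v.png

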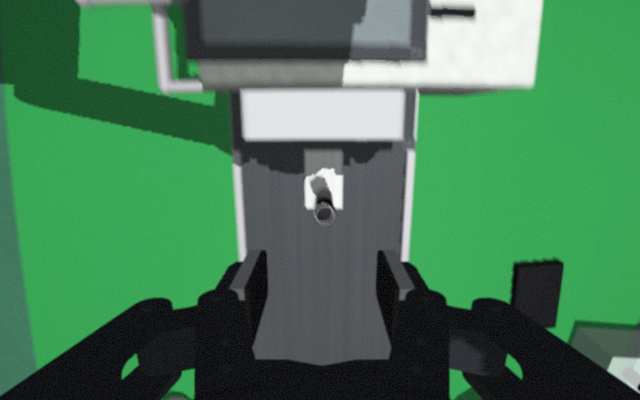

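The wrist view shows the post at about (324,213), 2 mm from the prediction. Descending and pinching it.

>>> {"op": "drive_tool", "data": {"linear": [[0,0,0.8],[0,0,0.8],[0,0,0.5],[0,0.03,0.3],[0,0,0]], "twist": [0,0,0,0,0]}}

```text
clock: 2.95
position: [0.5519, 0.0894, 0.0387]
eef_rot: [-3.136, -0.001, 1.686]
force: [-0.2, -0.2, 0.4]
gripper_width: 0.0471
grasp_force: 0.0
```

>>> {"op": "drive_tool", "data": {"linear": [[0,0,0],[0,0,0],[0,0,0],[0,0,0],[0,0,0]], "twist": [0,0,0,0,0], "hand": -1}}

```text
clock: 3.45
position: [0.5528, 0.0892, 0.0426]
eef_rot: [-3.14, 0.0, 1.685]
force: [-6.3, -0.2, 4.4]
gripper_width: 0.0124
grasp_force: 39.0
```

>>> {"op": "drive_tool", "data": {"linear": [[-0.2,0,0],[-0.4,0,0],[-0.4,0,0],[-0.4,0,0],[-0.4,0,0],[-0.4,0,0],[-0.4,0,0],[-0.4,0,0],[-0.2,0,0],[-0.12,0,0],[-0.1,0,0],[0,0,0]], "twist": [0,0,0,0,0,0,0,0,0,0,0,0]}}

```text
clock: 4.65
position: [0.5728, -0.0798, 0.0426]
eef_rot: [-3.142, -0.002, 1.683]
force: [-4.4, 4.4, 6.2]
gripper_width: 0.0124
grasp_force: 39.6
```

```bash
python3 -c "
from h import *
go(st(0,-230,40),96.43)
c=cap('wrist','w1'); print(-np.array(c['R']).T@c['t'])"
```

```text
tool delta units [-0.02 -0.04  0.05]  twist units 0.00 yaw 96.5 pos [ 0.5728 -0.0798  0.0426] w 0.0124 t 4.7 q6 -0.45
[ 0.56685578 -0.01336196  0.18449167]
```

>>> {"op": "drive_tool", "data": {"linear": [[-0.06,0,0],[-0.06,0,0],[-0.04,0,0],[0,0,0]], "twist": [0,0,0,0]}}

```text
clock: 5.1
position: [0.5728, -0.0799, 0.0425]
eef_rot: [-3.141, -0.012, 1.683]
force: [-2.6, 30.8, 13.7]
gripper_width: 0.0126
grasp_force: 40.3
```

The carriage is at its outer stop. Release the post and go to the cover bar.

>>> {"op": "drive_tool", "data": {"linear": [[0.16,0,0],[0,0,0],[0,0,0]], "twist": [0,0,0], "hand": -0.25}}

```text
clock: 5.4
position: [0.5739, -0.081, 0.0419]
eef_rot: [3.14, 0.001, 1.684]
force: [-0.2, -0.6, 0.9]
gripper_width: 0.032
grasp_force: 0.0
```

>>> {"op": "drive_tool", "data": {"linear": [[0,0,-0.7],[0,0,-0.8],[0.6,-0.5,0],[0.6,-0.5,0],[0.6,-0.5,0],[0.5,-0.5,0],[0.2,-0.2,0],[0,0,0]], "twist": [0,0,0,0,0,0,0,0]}}

```text
clock: 6.2
position: [0.4491, 0.0314, 0.1166]
eef_rot: [3.141, 0.0, 1.685]
force: [0.3, 0.3, -0.1]
gripper_width: 0.032
grasp_force: 0.0
```

```bash
sed -i 's/^O=.*/O=np.array([.547,.1487,0]); YAW=np.radians(6.43)/' h.py; python3 -c "
from h import *
go(st(-110,-105,28),96.43)
c=cap('wrist','w2'); print(px('w2',[st(-110,-105,47),st(0,-230,74)])); cap('top','t2')"
```

```text
tool delta units [0.01 0.01 1.77]  twist units 0.01 yaw 96.5 pos [0.4491 0.0314 0.1166] w 0.032 t 6.2 q6 -0.29
[[319.49896017 222.52262886]
 [484.64505345 413.13759957]]
```

View pics/w2.png

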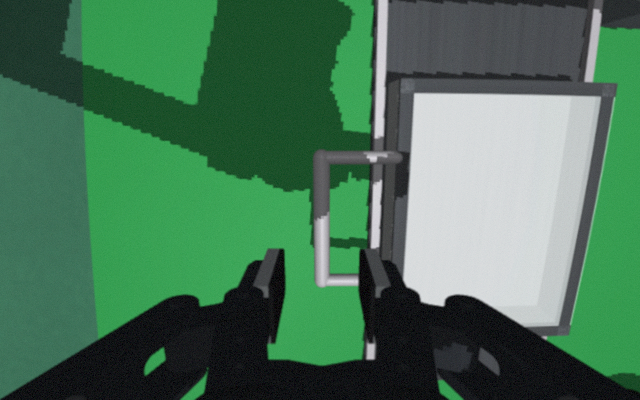

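The wrist view shows the cover bar from (321,155) to (321,281), centred between the fingers. Descend and grip it.

>>> {"op": "drive_tool", "data": {"linear": [[0,0,0.8],[0,0,0.6],[0,0,0.37],[0,0,0]], "twist": [0,0,0,0]}}

```text
clock: 6.7
position: [0.4496, 0.0302, 0.0255]
eef_rot: [-3.138, -0.001, 1.682]
force: [0.3, -0.4, 0.7]
gripper_width: 0.032
grasp_force: 0.0
```

>>> {"op": "drive_tool", "data": {"linear": [[0,0,0],[0,0,0],[0,0,0],[0,0,0]], "twist": [0,0,0,0], "hand": -1, "newtons": 30}}

```text
clock: 7.1
position: [0.449, 0.0305, 0.0284]
eef_rot: [-3.14, 0.001, 1.684]
force: [-4.6, -2.8, -1.7]
gripper_width: 0.0092
grasp_force: 29.2
```

```bash
python3 -c "
from h import *
s=telemetry.read_state();print(s['position'],s['grasp_force'],s['gripper_width'])
a=np.radians(np.arange(0,106,5)); P=175*np.c_[-np.cos(a),-np.sin(a)]/50 # tool y, tool z(down)
print(np.round(np.diff(P,axis=0),2).tolist())"
```

```text
[0.44902035 0.0305141  0.02842036] 29.162858426570892 0.009156824218580594
[[0.01, -0.31], [0.04, -0.3], [0.07, -0.3], [0.09, -0.29], [0.12, -0.28], [0.14, -0.27], [0.16, -0.26], [0.19, -0.24], [0.21, -0.23], [0.23, -0.21], [0.24, -0.19], [0.26, -0.16], [0.27, -0.14], [0.28, -0.12], [0.29, -0.09], [0.3, -0.07], [0.3, -0.04], [0.31, -0.01], [0.31, 0.01], [0.3, 0.04], [0.3, 0.07]]
```

>>> {"op": "drive_tool", "data": {"linear": [[0,0.01,-0.31],[0,0.04,-0.3],[0,0.07,-0.3],[0,0.09,-0.29],[0,0.12,-0.28],[0,0.14,-0.27],[0,0.16,-0.26],[0,0.19,-0.24],[0,0.21,-0.23],[0,0.23,-0.21],[0,0.24,-0.19]], "twist": [0,0,0,0,0,0,0,0,0,0,0]}}

```text
clock: 8.2
position: [0.5232, 0.0393, 0.1739]
eef_rot: [-3.139, 0.001, 1.684]
force: [-3.9, -0.7, 2.0]
gripper_width: 0.0088
grasp_force: 29.3
```

```bash
python3 -c "
from h import *
a=np.radians(55);go(st(65-175*np.cos(a),-105,28+175*np.sin(a)),96.43);s=telemetry.read_state();print(s['force'],s['grasp_force'])"
```

```text
tool delta units [0.02 0.01 0.05]  twist units 0.01 yaw 96.5 pos [0.5232 0.0393 0.1739] w 0.0088 t 8.2 q6 -0.25
[-3.93230752 -0.68654076  1.99539351] 29.28748905658722
```

>>> {"op": "drive_tool", "data": {"linear": [[0,0.26,-0.16],[0,0.27,-0.14],[0,0.28,-0.12],[0,0.29,-0.09],[0,0.3,-0.07],[0,0.3,-0.04],[0,0.31,-0.01],[0,0.31,0.01],[0,0.3,0.04],[0,0.3,0.07],[0,0,0]], "twist": [0,0,0,0,0,0,0,0,0,0,0]}}

```text
clock: 9.3
position: [0.6719, 0.0565, 0.1993]
eef_rot: [3.136, -0.0, 1.684]
force: [2.3, 2.9, 4.0]
gripper_width: 0.0088
grasp_force: 30.0
```

>>> {"op": "drive_tool", "data": {"linear": [[0,0,0],[0,0,0],[0,0,0],[0,0,-0.5],[0,0,-1],[0,-0.5,-0.5]], "twist": [0,0,0,0,0,0], "hand": -0.1}}

```text
clock: 9.9
position: [0.6465, 0.0528, 0.3005]
eef_rot: [3.137, 0.001, 1.683]
force: [0.9, -0.3, 0.3]
gripper_width: 0.0384
grasp_force: 0.0
```

```bash
python3 -c "
from h import *
cap('side','s3');cap('top','t3');im=np.hstack([cv2.resize(cv2.imread('pics/s3.png')[120:380,200:480],None,fx=1.4,fy=1.4),cv2.resize(cv2.imread('pics/t3.png')[150:280,230:490],None,fx=1.5,fy=1.5)[:364] if 0 else cv2.resize(cv2.imread('pics/t3.png')[150:280,280:420],(392,364))]);cv2.imwrite('pics/v3.png',im)
for n,p in dict(m1=st(0,0,0)).items(): pass
print(px('t3',[(.55,-.16,.017),(.551,-.28,.017),(.557,-.382,.017),(.443,-.372,.017)])); go(st(0,-105,250))"
```

```text
[[372.95322292 220.31835958]
 [412.6616385  220.16086059]
 [445.93000139 218.2822024 ]
 [443.57689299 256.31803311]]
tool delta units [ 0.03 -1.73  1.05]  yaw 96.5 pos [0.6444 0.0529 0.3034] w 0.0385 t 10.0 q6 -0.2
```

View pics/v3.png

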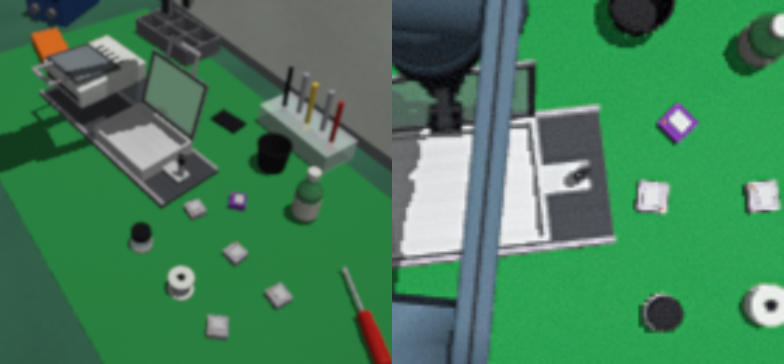

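The cover stands past upright, the tray is empty, and the modules are where they were measured. On to module 1.

```bash
python3 -c "
from h import *
go((.55,-.1604,.10),84.6)"
```

```text
tool delta units [-4.42 -1.48  4.07]  twist units 1.98 yaw 96.5 pos [0.6444 0.0529 0.3034] w 0.0385 t 10.0 q6 -0.2
```

>>> {"op": "drive_tool", "data": {"linear": [[0,0,0],[0,0,0],[-0.4,-0.3,0],[-0.6,-0.3,0.2],[-0.6,-0.3,0.5],[-0.6,-0.3,0.7],[-0.6,-0.28,0.7],[-0.6,0,0.7],[-0.6,0,0.7],[-0.42,0,0.57],[0,0,0]], "twist": [1,1,0,0,0,0,0,0,0,0,0], "hand": 0.2}}

```text
clock: 11.1
position: [0.5457, -0.1607, 0.0888]
eef_rot: [-3.133, -0.003, 1.471]
force: [-0.5, 0.3, -1.0]
gripper_width: 0.0512
grasp_force: 0.0
```

```bash
cat >> h.py <<'E'
def mod(tag,guess,n=45):
    """module pose near a world guess, from the wrist picture: bright blob refined"""
    c=cap('wrist',tag); u=px(tag,[[*guess,.017]])[0]; print('expected px',np.round(u))
    hsv=cv2.cvtColor(c['image'],cv2.COLOR_BGR2HSV)
    m=((hsv[...,1]<70)&(hsv[...,2]>110)).astype(np.uint8); m=cv2.morphologyEx(m,cv2.MORPH_CLOSE,np.ones((7,7)))
    cs=cv2.findContours(m,cv2.RETR_EXTERNAL,cv2.CHAIN_APPROX_SIMPLE)[0]
    for k in cs:
        if cv2.contourArea(k)<800: continue
        b=cv2.boxPoints(cv2.minAreaRect(k)); w=world(tag,b,.016)[:,:2]; e=w[1]-w[0]
        print('px',np.round(b.mean(0)),'at',np.round(w.mean(0),4),'sides mm',np.round([np.linalg.norm(e)*1e3,np.linalg.norm(w[2]-w[1])*1e3]),'yaw90',round(np.degrees(np.arctan2(*e[::-1]))%90,1))
E
python3 -c "
from h import *
mod('w4',(.55,-.1604)); go((.55,-.1604,.004),84.6)"
```

```text
expected px [327. 222.]
px [461. 251.] at [ 0.6352 -0.1892] sides mm [24. 22.] yaw90 43.5
px [159. 236.] at [ 0.4396 -0.16  ] sides mm [28. 39.] yaw90 31.9
px [331. 216.] at [ 0.5527 -0.1573] sides mm [31. 31.] yaw90 81.4
px [351.  52.] at [ 0.5728 -0.0629] sides mm [145.  90.] yaw90 5.6
tool delta units [-0.01  0.06  1.74]  twist units -0.05 yaw 84.3 pos [ 0.5473 -0.1599  0.0912] w 0.0513 t 11.2 q6 -0.38
```

View pics/w4.png

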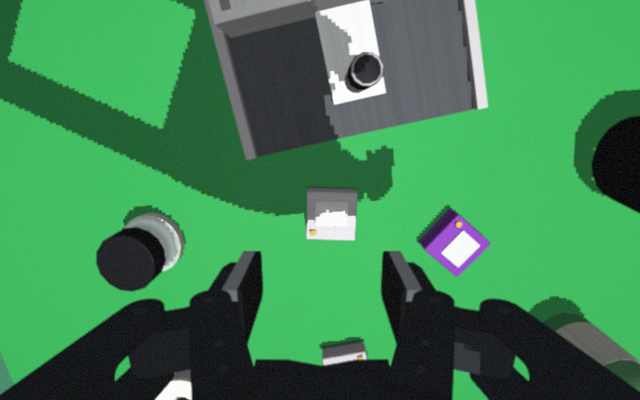

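The wrist view shows module 1 at (331,214) between the fingers, with the jar and the purple look-alike well clear.

>>> {"op": "drive_tool", "data": {"linear": [[0.03,0.09,0.5],[0,0,0.5],[0,0,0.4],[0,0,0.2],[0,0,0.12],[0,0,0]], "twist": [0,0,0,0,0,0]}}

```text
clock: 11.75
position: [0.5545, -0.1581, 0.0081]
eef_rot: [3.141, 0.0, 1.475]
force: [0.5, 0.7, -0.6]
gripper_width: 0.0512
grasp_force: 0.0
```

>>> {"op": "drive_tool", "data": {"linear": [[0,0,0],[0,0,0],[0,0,0],[0,0,0]], "twist": [0,0,0,0], "hand": -1}}

```text
clock: 12.15
position: [0.5552, -0.1589, 0.0091]
eef_rot: [3.139, 0.001, 1.474]
force: [-0.1, 0.5, 6.1]
gripper_width: 0.0309
grasp_force: 30.9
```

>>> {"op": "drive_tool", "data": {"linear": [[0,0,-0.4],[0,0,-0.8],[0,0,-0.8],[0,0,0],[0,0,0],[0,0,0]], "twist": [0,0,0,0,-1,-1]}}

```text
clock: 12.75
position: [0.554, -0.1585, 0.1078]
eef_rot: [3.141, 0.0, 1.688]
force: [-1.0, 0.3, -1.6]
gripper_width: 0.0311
grasp_force: 30.2
```

```bash
python3 -c "
from h import *
go(st(0,-162,90),96.43)"
```

```text
tool delta units [2.88 0.55 0.36]  twist units 0.04 yaw 96.7 pos [ 0.554  -0.1585  0.1078] w 0.0311 t 12.8 q6 -0.59
```

>>> {"op": "drive_tool", "data": {"linear": [[0.3,0.25,0],[0.7,0.3,0],[0.7,0,0],[0.7,0,0],[0.48,0,0],[0,0,0],[0,0,0.6],[0,0,0.6],[0,0,0.3],[0,0,0.12],[0,0,0]], "twist": [0,0,0,0,0,0,0,0,0,0,0]}}

```text
clock: 13.85
position: [0.5648, -0.0129, 0.0258]
eef_rot: [-3.14, -0.0, 1.683]
force: [0.1, 1.3, -0.8]
gripper_width: 0.0312
grasp_force: 30.1
```

```bash
python3 -c "
from h import *
go(st(0,-162,26),96.43)"
```

```text
tool delta units [ 0.01  0.01 -0.  ]  twist units -0.00 yaw 96.4 pos [ 0.5648 -0.0129  0.0258] w 0.0312 t 13.8 q6 -0.33
```

>>> {"op": "drive_tool", "data": {"linear": [[0,0,0],[0,0,0],[0,0,-0.4],[0,0,-0.8],[0,0,-0.7],[0,0,0]], "twist": [0,0,0,0,0,-0.4], "hand": 0.2}}

```text
clock: 14.45
position: [0.5694, -0.0132, 0.1285]
eef_rot: [3.13, 0.004, 1.726]
force: [0.4, 0.1, -0.5]
gripper_width: 0.0513
grasp_force: 0.0
```

>>> {"op": "drive_tool", "data": {"linear": [[-0.5,-0.1,0],[-0.8,-0.15,0],[-0.8,-0.15,0],[-0.8,-0.15,0],[-0.8,-0.15,0],[-0.8,-0.15,0],[-0.5,-0.15,0],[-0.23,-0.08,0.4],[0,0,0]], "twist": [0,0,0,0,0,0,0,0,0]}}

```text
clock: 15.35
position: [0.5509, -0.2805, 0.1006]
eef_rot: [-3.14, -0.001, 1.723]
force: [-0.3, -0.6, -0.4]
gripper_width: 0.0517
grasp_force: 0.0
```

```bash
python3 -c "
from h import *
mod('w5',(.551,-.28)); go((.551,-.28,.008),98.7)"
```

```text
expected px [319. 216.]
px [312. 343.] at [ 0.5603 -0.3788] sides mm [32. 32.] yaw90 87.5
px [324. 214.] at [ 0.5538 -0.2785] sides mm [31. 28.] yaw90 8.6
px [147. 191.] at [ 0.4348 -0.2809] sides mm [60. 45.] yaw90 21.3
px [480.  94.] at [ 0.6379 -0.187 ] sides mm [26. 22.] yaw90 44.0
px [164.  24.] at [ 0.4413 -0.1764] sides mm [37. 18.] yaw90 44.7
tool delta units [-0.01 -0.01  1.87]  twist units 0.01 yaw 98.8 pos [ 0.5514 -0.2793  0.1015] w 0.0514 t 15.4 q6 -0.8
```

Module 2 is confirmed at (0.553,-0.279). Picking it.

>>> {"op": "drive_tool", "data": {"linear": [[0.01,0.03,0.5],[0,0,0.5],[0,0,0.45],[0,0,0.25],[0,0,0.17],[0,0,0]], "twist": [0,0,0,0,0,0]}}

```text
clock: 16.0
position: [0.5537, -0.2776, 0.0081]
eef_rot: [-3.141, -0.001, 1.726]
force: [0.8, -0.4, 0.3]
gripper_width: 0.0513
grasp_force: 0.0
```

>>> {"op": "drive_tool", "data": {"linear": [[0,0,0],[0,0,0],[0,0,0],[0,0,0]], "twist": [0,0,0,0], "hand": -1}}

```text
clock: 16.4
position: [0.5546, -0.2789, 0.0097]
eef_rot: [3.14, 0.002, 1.725]
force: [0.1, 0.3, 6.5]
gripper_width: 0.0311
grasp_force: 30.5
```

>>> {"op": "drive_tool", "data": {"linear": [[0,0,-0.4],[0,0,-0.8],[0,0,-0.8],[0,0,0],[0,0,0]], "twist": [0,0,0,0.4,0]}}

```text
clock: 16.9
position: [0.5542, -0.2789, 0.1099]
eef_rot: [3.14, 0.002, 1.683]
force: [0.3, 0.7, -0.8]
gripper_width: 0.0306
grasp_force: 29.9
```

```bash
python3 -c "
from h import *
go(st(0,-124,26),96.43)"
```

```text
tool delta units [6.03 0.81 1.68]  twist units 0.00 yaw 96.4 pos [ 0.5542 -0.2789  0.1099] w 0.0306 t 16.9 q6 -0.76
```

>>> {"op": "drive_tool", "data": {"linear": [[0.4,0.1,0],[0.8,0.1,0],[0.8,0.1,0],[0.8,0.1,0],[0.8,0.1,0],[0.8,0.1,0],[0.8,0.1,0],[0.53,0.1,0],[0.3,0.01,0],[0,0,0]], "twist": [0,0,0,0,0,0,0,0,0,0]}}

```text
clock: 17.9
position: [0.5586, 0.0282, 0.1073]
eef_rot: [-3.139, -0.001, 1.687]
force: [-0.3, -0.8, 0.1]
gripper_width: 0.0308
grasp_force: 29.9
```

```bash
python3 -c "
from h import *
go(st(0,-124,26),96.43)"
```

```text
tool delta units [-0.06  0.04  1.63]  twist units 0.04 yaw 96.7 pos [0.5586 0.0282 0.1073] w 0.0308 t 17.9 q6 -0.27
```

>>> {"op": "drive_tool", "data": {"linear": [[-0.03,0.02,0.6],[0,0,0.6],[0,0,0.3],[0,0,0.12],[0,0,0],[0,0,0]], "twist": [0,0,0,0,0,0]}}

```text
clock: 18.5
position: [0.5618, 0.0237, 0.0279]
eef_rot: [3.141, 0.0, 1.683]
force: [0.3, 0.0, -0.9]
gripper_width: 0.0306
grasp_force: 29.9
```

>>> {"op": "drive_tool", "data": {"linear": [[0,0,0],[0,0,0],[0,0,-0.4],[0,0,-0.8],[0,0,-0.7],[0,0,0],[0,0,0]], "twist": [0,0,0,0,0,0.6,0.6], "hand": 0.2}}

```text
clock: 19.2
position: [0.5625, 0.0244, 0.1249]
eef_rot: [3.137, 0.001, 1.556]
force: [0.3, 1.4, -1.1]
gripper_width: 0.0516
grasp_force: 0.0
```

>>> {"op": "drive_tool", "data": {"linear": [[-0.4,0.01,0],[-0.8,0.01,0],[-0.8,0.01,0],[-0.8,0.01,0],[-0.8,0.01,0],[-0.8,0.01,0],[-0.8,0.01,0],[-0.8,0,0],[-0.8,0,0],[-0.8,0,0.2],[-0.3,0,0.2],[0,0,0]], "twist": [0,0,0,0,0,0,0,0,0,0,0,0]}}

```text
clock: 20.4
position: [0.5584, -0.3723, 0.1007]
eef_rot: [-3.14, -0.001, 1.555]
force: [-0.3, 0.4, -0.1]
gripper_width: 0.0511
grasp_force: 0.0
```

```bash
python3 -c "
from h import *
mod('w6',(.559,-.38)); go((.559,-.38,.008),89.2)"
```

```text
expected px [321. 228.]
px [323. 226.] at [ 0.5603 -0.3788] sides mm [32. 32.] yaw90 85.0
px [ 89. 207.] at [ 0.4016 -0.3633] sides mm [32. 33.] yaw90 45.9
px [116.  73.] at [ 0.4336 -0.2778] sides mm [46. 60.] yaw90 57.9
tool delta units [-0.19  0.01  1.87]  twist units -0.01 yaw 89.2 pos [ 0.5588 -0.3706  0.1014] w 0.0514 t 20.4 q6 -0.74
```

Module 3 is confirmed at (0.560,-0.379). Module 4 seems to have been knocked to about (0.40,-0.36), so I'll recheck it after this one.

>>> {"op": "drive_tool", "data": {"linear": [[-0.17,0.03,0.5],[0,0,0.5],[0,0,0.45],[0,0,0.25],[0,0,0.17],[0,0,0]], "twist": [0.2,0,0,0,0,0]}}

```text
clock: 21.05
position: [0.5609, -0.3779, 0.0083]
eef_rot: [-3.141, -0.001, 1.538]
force: [-1.0, 0.5, 0.7]
gripper_width: 0.051
grasp_force: 0.0
```

>>> {"op": "drive_tool", "data": {"linear": [[0,0,0],[0,0,0],[0,0,0],[0,0,0]], "twist": [0,0,0,0], "hand": -1}}

```text
clock: 21.45
position: [0.5618, -0.3797, 0.0103]
eef_rot: [3.139, 0.002, 1.537]
force: [-0.2, 1.6, 5.5]
gripper_width: 0.0309
grasp_force: 30.3
```

>>> {"op": "drive_tool", "data": {"linear": [[0,0,-0.4],[0,0,-0.8],[0,0,-0.8],[0,0,0],[0,0,0],[0,0,0]], "twist": [0,0,0,-0.7,-0.7,0]}}

```text
clock: 22.05
position: [0.5608, -0.3792, 0.1092]
eef_rot: [3.141, 0.0, 1.684]
force: [0.6, 0.4, -0.5]
gripper_width: 0.0309
grasp_force: 29.9
```

```bash
python3 -c "
from h import *
go(st(0,-86,26),96.43)"
```

```text
tool delta units [8.8  0.91 1.66]  twist units 0.01 yaw 96.5 pos [ 0.5608 -0.3792  0.1092] w 0.0309 t 22.1 q6 -0.87
```

>>> {"op": "drive_tool", "data": {"linear": [[0.4,0.1,0],[0.8,0.1,0],[0.8,0.1,0],[0.8,0.1,0],[0.8,0.1,0],[0.8,0.1,0],[0.8,0.1,0],[0.8,0.1,0],[0.8,0.1,0],[0.8,0.01,0],[0.8,0,0],[0.4,0,0]], "twist": [0,0,0,0,0,0,0,0,0,0,0,0]}}

```text
clock: 23.25
position: [0.5547, 0.0673, 0.1083]
eef_rot: [-3.14, -0.001, 1.684]
force: [-0.7, -0.0, -0.8]
gripper_width: 0.0311
grasp_force: 29.9
```

```bash
python3 -c "
from h import *
cap('wrist','w7');go(st(0,-86,26),96.43)"
```

```text
tool delta units [-0.12  0.03  1.65]  twist units 0.02 yaw 96.6 pos [0.5544 0.0692 0.1084] w 0.031 t 23.3 q6 -0.19
```

View pics/w7.png

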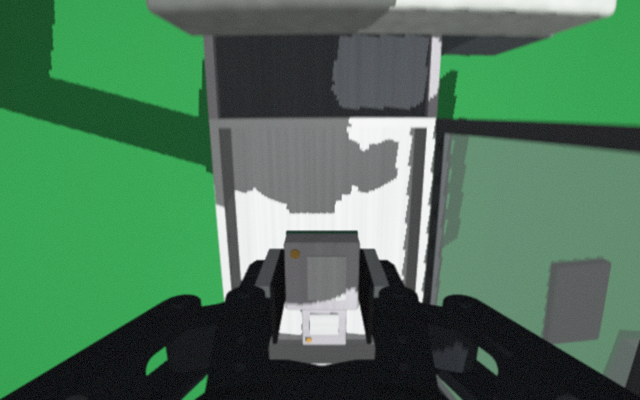

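Module 3 is held square above its slot, with module 2 behind it. Placing it.

>>> {"op": "drive_tool", "data": {"linear": [[-0.12,0.02,0.6],[0,0,0.6],[0,0,0.3],[0,0,0.13],[0,0,0],[0,0,0]], "twist": [0,0,0,0,0,0]}}

```text
clock: 23.9
position: [0.5587, 0.0575, 0.0279]
eef_rot: [3.141, 0.0, 1.683]
force: [-0.3, 0.2, -0.3]
gripper_width: 0.0311
grasp_force: 29.9
```

>>> {"op": "drive_tool", "data": {"linear": [[0,0,0],[0,0,0],[0,0,-0.4],[0,0,-0.8],[0,0,-0.7],[0,0,0]], "twist": [0,0,0,0,0,0], "hand": 0.2}}

```text
clock: 24.5
position: [0.5622, 0.0571, 0.1284]
eef_rot: [3.13, 0.002, 1.684]
force: [1.0, -0.1, 0.7]
gripper_width: 0.051
grasp_force: 0.0
```

>>> {"op": "drive_tool", "data": {"linear": [[-0.4,-0.2,0],[-0.8,-0.4,0],[-0.8,-0.4,0],[-0.8,-0.4,0],[-0.8,-0.4,0],[-0.8,-0.4,0],[-0.8,-0.4,0],[-0.8,-0.4,0],[-0.8,-0.4,0],[-0.8,-0.4,0],[-0.5,-0.23,0],[0,0,0]], "twist": [0,0,0,0,0,0,0,0,0,0,0,0]}}

```text
clock: 25.7
position: [0.4024, -0.3717, 0.1223]
eef_rot: [3.141, 0.002, 1.679]
force: [-0.5, 0.6, 0.2]
gripper_width: 0.0512
grasp_force: 0.0
```

```bash
python3 -c "
from h import *
mod('w8',(.402,-.363)); go((.402,-.363,.008),96.43)"
```

```text
expected px [320. 197.]
px [319. 196.] at [ 0.4012 -0.3634] sides mm [31. 32.] yaw90 51.2
px [391.  74.] at [ 0.4403 -0.2756] sides mm [47. 45.] yaw90 6.8
tool delta units [ 0.13 -0.    2.28]  twist units -0.03 yaw 96.3 pos [ 0.4028 -0.3693  0.1221] w 0.0511 t 25.8 q6 -1.06
```

View pics/w8.png

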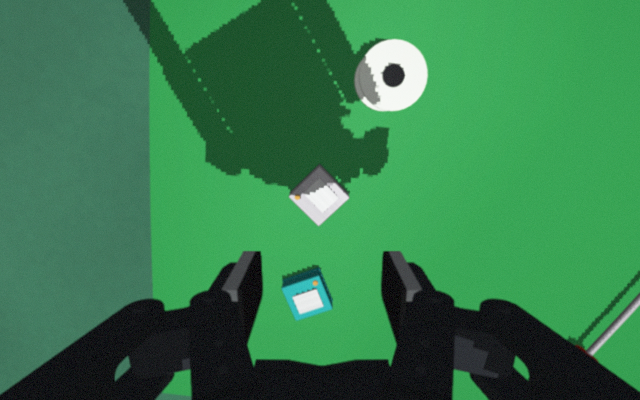

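The wrist view shows module 4 as a diamond at (319,196), with the turquoise look-alike at (307,293). It needs a 45° turn.

>>> {"op": "drive_tool", "data": {"linear": [[0,0,0],[0,0,0],[0,0,0],[0,0,0],[0,0,0],[0,0,0],[0,0,0],[0,0,0],[0,0,0.4],[0,0,0]], "twist": [1,1,1,1,1,1,1,0.5,0,0]}}

```text
clock: 26.75
position: [0.4031, -0.3648, 0.1004]
eef_rot: [-3.137, -0.002, 0.9]
force: [0.5, 0.9, -0.3]
gripper_width: 0.0515
grasp_force: 0.0
```

```bash
python3 -c "
from h import *
mod('w9',(.4012,-.3634)); go((.4012,-.3634,.008),51.2)"
```

```text
expected px [318. 219.]
px [319. 219.] at [ 0.401  -0.3642] sides mm [30. 31.] yaw90 48.7
px [274.  72.] at [ 0.4375 -0.2752] sides mm [46. 46.] yaw90 51.0
tool delta units [ 0.   -0.06  1.87]  twist units 0.06 yaw 51.5 pos [ 0.4034 -0.3655  0.1013] w 0.0511 t 26.8 q6 -0.27
```

>>> {"op": "drive_tool", "data": {"linear": [[0,-0.05,0.5],[0,0,0.5],[0,0,0.45],[0,0,0.25],[0,0,0.17],[0,0,0]], "twist": [0.2,0,0,0,0,0]}}

```text
clock: 27.4
position: [0.4017, -0.3657, 0.0084]
eef_rot: [-3.14, -0.0, 0.878]
force: [0.3, -0.4, 0.1]
gripper_width: 0.0511
grasp_force: 0.0
```

>>> {"op": "drive_tool", "data": {"linear": [[0,0,0],[0,0,0],[0,0,0],[0,0,0]], "twist": [0,0,0,0], "hand": -1}}

```text
clock: 27.8
position: [0.4023, -0.3669, 0.0099]
eef_rot: [3.139, 0.001, 0.877]
force: [-0.4, 0.1, 5.2]
gripper_width: 0.0308
grasp_force: 30.5
```

>>> {"op": "drive_tool", "data": {"linear": [[0,0,-0.4],[0,0,-0.8],[0,0,-0.8],[0,0,0],[0,0,0],[0,0,0],[0,0,0],[0,0,0],[0,0,0],[0,0,0],[0,0,0],[0,0,0]], "twist": [0,0,0,-1,-1,-1,-1,-1,-1,-1,-0.7,0]}}

```text
clock: 29.0
position: [0.4015, -0.366, 0.1087]
eef_rot: [-3.141, -0.0, 1.684]
force: [-0.2, 0.0, -0.7]
gripper_width: 0.031
grasp_force: 29.9
```

```bash
python3 -c "
from h import *
go(st(0,-48,26),96.43)"
```

```text
tool delta units [8.94 4.04 1.65]  twist units 0.01 yaw 96.5 pos [ 0.4015 -0.366   0.1087] w 0.031 t 29.0 q6 -1.06
```

>>> {"op": "drive_tool", "data": {"linear": [[0.4,0.3,0],[0.8,0.4,0],[0.8,0.4,0],[0.8,0.4,0],[0.8,0.4,0],[0.8,0.4,0],[0.8,0.4,0],[0.8,0.4,0],[0.8,0.4,0],[0.8,0.3,0],[0.8,0.2,0],[0.5,0.03,0]], "twist": [0,0,0,0,0,0,0,0,0,0,0,0]}}

```text
clock: 30.2
position: [0.5523, 0.1016, 0.1088]
eef_rot: [3.141, -0.001, 1.683]
force: [-0.6, 0.1, -0.5]
gripper_width: 0.0311
grasp_force: 29.9
```

>>> {"op": "drive_tool", "data": {"linear": [[0,0,0],[0,0,0]], "twist": [0,0]}}

```text
clock: 30.4
position: [0.5516, 0.099, 0.1087]
eef_rot: [-3.141, 0.0, 1.684]
force: [0.6, 0.4, -0.7]
gripper_width: 0.0311
grasp_force: 29.9
```

```bash
python3 -c "
from h import *
go(st(0,-48,26),96.43)"
```

```text
tool delta units [0.04 0.02 1.65]  twist units 0.01 yaw 96.5 pos [0.5516 0.099  0.1087] w 0.0311 t 30.4 q6 -0.13
```

>>> {"op": "drive_tool", "data": {"linear": [[0.02,0.02,0.6],[0,0,0.6],[0,0,0.3],[0,0,0.13],[0,0,0],[0,0,0]], "twist": [0,0,0,0,0,0]}}

```text
clock: 31.0
position: [0.5535, 0.099, 0.0281]
eef_rot: [3.14, 0.0, 1.682]
force: [-0.6, -0.8, -0.3]
gripper_width: 0.0312
grasp_force: 29.9
```

>>> {"op": "drive_tool", "data": {"linear": [[0,0,0],[0,0,0],[0,0,-0.4],[0,0,-0.8],[-0.3,0,-0.9],[-0.4,0,-0.9],[-0.4,0,-0.9],[0,0,-0.7],[0,0,-0.5],[0,0,0]], "twist": [0,0,0,0,0,0,0,0,0,0], "hand": 0.2}}

```text
clock: 32.0
position: [0.5609, 0.0448, 0.2877]
eef_rot: [3.132, 0.002, 1.683]
force: [1.1, -0.4, -0.3]
gripper_width: 0.0514
grasp_force: 0.0
```

```bash
python3 -c "
from h import *
cap('top','t10'); cap('wrist','w10'); cap('side','s10')
a=np.radians(105);b=st(65-175*np.cos(a),-105,47+175*np.sin(a)); go(b-[0,0,.019]); print(px('w10',[b]),px('s10',[b]))
im=np.vstack([cv2.imread('pics/w10.png')[:, :520],cv2.resize(cv2.imread('pics/s10.png')[120:220,230:430],(520,200),interpolation=cv2.INTER_CUBIC)[:200]]);cv2.imwrite('pics/v10.png',im)"
```

```text
tool delta units [-0.02  2.21  1.69]  yaw 96.5 pos [0.5584 0.0453 0.2818] w 0.0514 t 32.1 q6 -0.23
[[490.23768626 223.63402464]] [[330.67258011 152.18700813]]
```

View pics/v10.png

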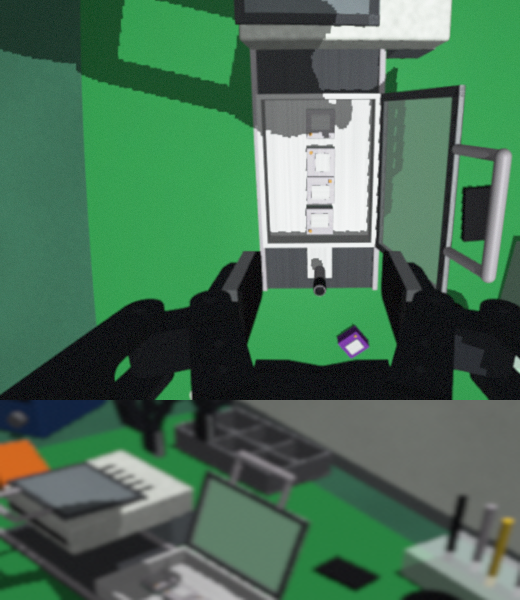

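The wrist view shows all four modules flat in the tray in a row at (320,123-220). The bar's centre is at about (497,217), matching a cover angle of about 105°. Next, regrip the bar.

>>> {"op": "drive_tool", "data": {"linear": [[0,0.5,0],[0,0.7,0],[0,0.7,0],[0,0.38,0],[0,0,0],[0,0,0.6],[0,0,0.6],[0,0,0.4],[0,0,0],[0,0,0]], "twist": [0,0,0,0,0,0,0,0,0,0]}}

```text
clock: 33.15
position: [0.6713, 0.058, 0.202]
eef_rot: [-3.14, -0.0, 1.684]
force: [0.9, -0.4, 0.3]
gripper_width: 0.0513
grasp_force: 0.0
```

>>> {"op": "drive_tool", "data": {"linear": [[0,0,0],[0,0,0],[0,0,0],[0,0,0],[0,0,0]], "twist": [0,0,0,0,0], "hand": -1}}

```text
clock: 33.65
position: [0.6729, 0.0579, 0.2036]
eef_rot: [3.139, 0.0, 1.684]
force: [0.2, -0.7, 5.3]
gripper_width: 0.0086
grasp_force: 29.6
```

```bash
python3 -c "
from h import *
a=np.radians(105);b=st(65-175*np.cos(a),-105,28+175*np.sin(a)); go(b); s=telemetry.read_state(); print(s['force'],s['grasp_force'])"
```

```text
tool delta units [-0.01 -0.09  0.13]  yaw 96.5 pos [0.6729 0.0579 0.2036] w 0.0086 t 33.6 q6 -0.19
[ 0.18794438 -0.70035028  5.29630054] 29.610800743103027
```

>>> {"op": "drive_tool", "data": {"linear": [[0,-0.3,-0.07],[0,-0.3,-0.04],[0,-0.31,-0.01],[0,-0.31,0.01],[0,-0.3,0.04],[0,-0.3,0.07],[0,-0.29,0.09],[0,-0.28,0.12],[0,-0.27,0.14],[0,-0.26,0.16]], "twist": [0,0,0,0,0,0,0,0,0,0]}}

```text
clock: 34.65
position: [0.5272, 0.0407, 0.1786]
eef_rot: [3.139, 0.002, 1.684]
force: [-3.3, -1.9, 8.2]
gripper_width: 0.0087
grasp_force: 32.8
```

>>> {"op": "drive_tool", "data": {"linear": [[0,-0.24,0.19],[0,-0.23,0.21],[0,-0.21,0.23],[0,-0.19,0.24],[0,-0.16,0.26],[0,-0.14,0.27],[0,-0.12,0.28],[0,-0.09,0.29],[0,-0.07,0.3],[0,-0.04,0.3],[0,-0.01,0.31],[0,0,0]], "twist": [0,0,0,0,0,0,0,0,0,0,0,0]}}

```text
clock: 35.85
position: [0.4487, 0.0331, 0.0306]
eef_rot: [-3.133, -0.001, 1.684]
force: [-6.7, -3.7, -0.7]
gripper_width: 0.0083
grasp_force: 35.3
```

```bash
python3 -c "
from h import *
go(st(-110,-105,28)); s=telemetry.read_state(); print(s['force'],s['grasp_force'])"
```

```text
tool delta units [-0.02  0.01  0.05]  yaw 96.5 pos [0.4487 0.0331 0.0306] w 0.0083 t 35.9 q6 -0.29
[-6.73926469 -3.70382421 -0.71117457] 35.300450921058655
```

>>> {"op": "drive_tool", "data": {"linear": [[0,0,0.05],[0,0,0.05],[0,0,0]], "twist": [0,0,0]}}

```text
clock: 36.15
position: [0.4488, 0.0331, 0.0288]
eef_rot: [-3.134, -0.001, 1.685]
force: [-16.3, -4.0, 24.9]
gripper_width: 0.008
grasp_force: 38.0
```

The cover is shut against its stop (25 N up). Release and go back to the post.

>>> {"op": "drive_tool", "data": {"linear": [[0,0,-0.04],[0,0,0],[0,0,0],[0,0,-0.4],[0,0,-0.7],[0,0,-0.8],[0,0,0]], "twist": [0,0,0,0,0,0,0], "hand": -0.25}}

```text
clock: 36.85
position: [0.4565, 0.0326, 0.1294]
eef_rot: [3.132, 0.003, 1.684]
force: [1.2, -1.1, 0.1]
gripper_width: 0.0319
grasp_force: 0.0
```

>>> {"op": "drive_tool", "data": {"linear": [[-0.6,0.5,0],[-0.6,0.5,0],[-0.6,0.5,0],[-0.5,0.5,0],[-0.2,0.2,0],[0,0,0]], "twist": [0,0,0,0,0,0], "hand": 0.1}}

```text
clock: 37.45
position: [0.5772, -0.0803, 0.1235]
eef_rot: [-3.141, 0.0, 1.682]
force: [-0.4, -0.6, -0.3]
gripper_width: 0.047
grasp_force: 0.0
```

```bash
python3 -c "
from h import *
go(st(0,-230,40),96.43);cap('wrist','w11');print(px('w11',[st(0,-230,74)]));cap('side','s11')
im=np.vstack([cv2.imread('pics/w11.png')[:, :520],cv2.resize(cv2.imread('pics/s11.png')[120:220,230:430],(520,200),interpolation=cv2.INTER_CUBIC)[:200]]);cv2.imwrite('pics/v11.png',im)"
```

```text
tool delta units [ 0.02 -0.09  1.67]  twist units -0.01 yaw 96.4 pos [ 0.5772 -0.0803  0.1235] w 0.047 t 37.5 q6 -0.44
[[311.00313389 232.52088027]]
```

View pics/v11.png

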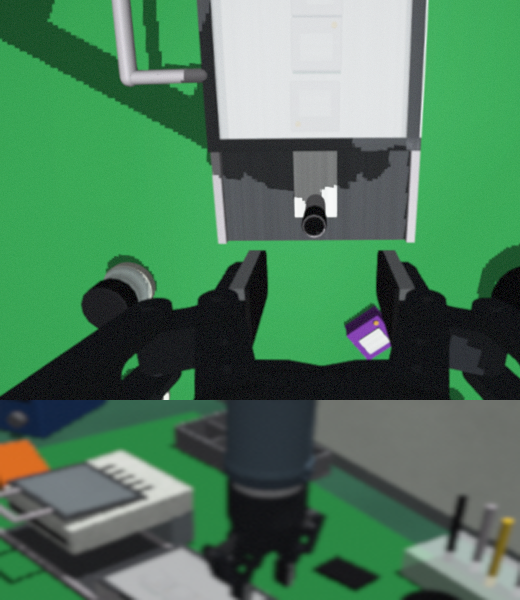

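The cover lies flat and the post is at (315,225), where expected. Grip it and push home.

>>> {"op": "drive_tool", "data": {"linear": [[0,-0.06,0.6],[0,0,0.6],[0,0,0.3],[0,0,0.15],[0,0,0]], "twist": [0,0,0,0,0]}}

```text
clock: 38.05
position: [0.5717, -0.078, 0.0414]
eef_rot: [-3.139, -0.001, 1.684]
force: [-0.2, 0.4, 1.4]
gripper_width: 0.0474
grasp_force: 0.0
```

>>> {"op": "drive_tool", "data": {"linear": [[0,0,0],[0,0,0],[0,0,0],[0,0,0]], "twist": [0,0,0,0], "hand": -1, "newtons": 50}}

```text
clock: 38.45
position: [0.5728, -0.0792, 0.0436]
eef_rot: [3.142, 0.001, 1.684]
force: [-3.7, -0.5, 5.9]
gripper_width: 0.0124
grasp_force: 48.7
```

>>> {"op": "drive_tool", "data": {"linear": [[0.2,0,0],[0.4,0,0],[0.4,0,0],[0.4,0,0],[0.4,0,0],[0.4,0,0],[0.4,0,0],[0.4,0,0],[0.4,0,0],[0.3,0,0],[0.1,0,0],[0,0,0]], "twist": [0,0,0,0,0,0,0,0,0,0,0,0]}}

```text
clock: 39.65
position: [0.5502, 0.1109, 0.0436]
eef_rot: [-3.14, -0.001, 1.685]
force: [-6.5, 1.4, 7.1]
gripper_width: 0.0126
grasp_force: 49.3
```

```bash
python3 -c "
from h import *
go(st(0,-30,40),96.43);print(telemetry.read_state()['force'])"
```

```text
tool delta units [0.16 0.02 0.07]  twist units 0.02 yaw 96.5 pos [0.5502 0.1109 0.0436] w 0.0126 t 39.6 q6 -0.11
[-6.48593919  1.44202307  7.07712045]
```

>>> {"op": "drive_tool", "data": {"linear": [[0.1,0,0],[0.08,0,0],[0.06,0,0],[0.06,0,0],[0,0,0]], "twist": [0,0,0,0,0]}}

```text
clock: 40.15
position: [0.5495, 0.1175, 0.0437]
eef_rot: [-3.139, 0.011, 1.686]
force: [-5.7, -29.9, 8.5]
gripper_width: 0.0125
grasp_force: 49.4
```

The carriage is home against its stop. Release it and go to the flap bar.

>>> {"op": "drive_tool", "data": {"linear": [[-0.15,0,0],[0,0,0],[0,0,0],[0,0,-0.5],[0,0,-0.8],[0,0,-0.8],[0,0,-0.8],[0,-0.5,0],[0,-0.7,0],[0,-0.7,0],[0,-0.3,0],[0,0,0]], "twist": [0,0,0,0,0,0,0,0,0,0,0,0], "hand": -0.25}}

```text
clock: 41.35
position: [0.4394, 0.1056, 0.1877]
eef_rot: [-3.141, -0.0, 1.685]
force: [0.4, -0.7, -0.5]
gripper_width: 0.032
grasp_force: 0.0
```

>>> {"op": "drive_tool", "data": {"linear": [[0.6,0,0],[0.6,0,0],[0.6,0,0],[0.5,0,0],[0.2,0,0],[0,0,0]], "twist": [0,0,0,0,0,0]}}

```text
clock: 41.95
position: [0.4278, 0.2304, 0.1873]
eef_rot: [3.141, -0.0, 1.686]
force: [0.6, 0.7, 0.4]
gripper_width: 0.0321
grasp_force: 0.0
```

```bash
python3 -c "
from h import *
go(st(-110,95,98),96.43);cap('wrist','w12');print(px('w12',[st(-110,95,117)]))"
```

```text
tool delta units [ 0.01 -0.01  1.79]  twist units 0.03 yaw 96.6 pos [0.4278 0.2304 0.1873] w 0.0321 t 42.0 q6 0.15
[[317.71554996 222.36137494]]
```

View pics/w12.png

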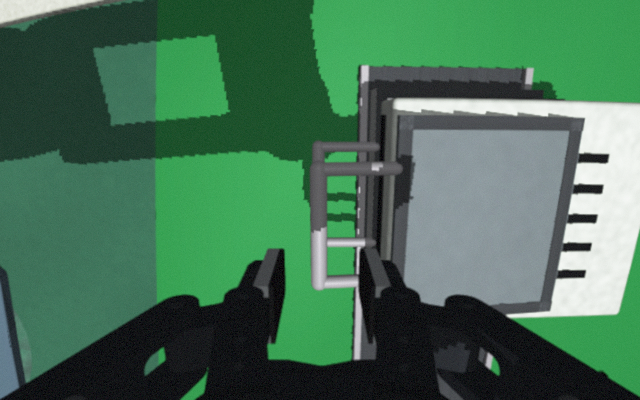

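The flap bar runs from (319,167) to (319,285), with the cover bar directly beneath it, so the carriage is home. Grip it and lift along the arc to 45°.

>>> {"op": "drive_tool", "data": {"linear": [[0,0,0.8],[0,0,0.6],[0,0,0.39],[0,0,0],[0,0,0]], "twist": [0,0,0,0,0]}}

```text
clock: 42.5
position: [0.428, 0.2283, 0.0981]
eef_rot: [-3.141, 0.0, 1.683]
force: [1.2, 0.0, 0.3]
gripper_width: 0.0319
grasp_force: 0.0
```

>>> {"op": "drive_tool", "data": {"linear": [[0,0,0],[0,0,0],[0,0,0],[0,0,0]], "twist": [0,0,0,0], "hand": -1, "newtons": 40}}

```text
clock: 42.9
position: [0.4261, 0.2286, 0.0984]
eef_rot: [-3.14, 0.001, 1.684]
force: [-5.1, -1.6, 0.8]
gripper_width: 0.0087
grasp_force: 38.9
```

```bash
python3 -c "
from h import *
go(st(-110,95,98)); 
a=np.radians(np.arange(0,46,4.5)); P=160*np.c_[-np.cos(a),-np.sin(a)]/50
print(np.round(np.diff(P,axis=0),2).tolist())"
```

```text
tool delta units [0.04 0.02 0.01]  yaw 96.5 pos [0.4261 0.2286 0.0984] w 0.0087 t 42.9 q6 0.15
[[0.01, -0.25], [0.03, -0.25], [0.05, -0.25], [0.07, -0.24], [0.09, -0.24], [0.11, -0.23], [0.12, -0.22], [0.14, -0.21], [0.16, -0.2], [0.17, -0.18]]
```

>>> {"op": "drive_tool", "data": {"linear": [[0,0.01,-0.25],[0,0.03,-0.25],[0,0.05,-0.25],[0,0.07,-0.24],[0,0.09,-0.24],[0,0.11,-0.23],[0,0.12,-0.22],[0,0.14,-0.21],[0,0.16,-0.2],[0,0.17,-0.18],[0,0,0],[0,0,0]], "twist": [0,0,0,0,0,0,0,0,0,0,0,0]}}

```text
clock: 44.1
position: [0.4819, 0.2351, 0.2089]
eef_rot: [3.13, -0.001, 1.682]
force: [31.2, 7.3, -37.8]
gripper_width: 0.0084
grasp_force: 38.8
```

```bash
python3 -c "
from h import *
a=np.pi/4; go(st(50-160*np.cos(a),95,98+160*np.sin(a))); s=telemetry.read_state();print(s['force'],s['grasp_force'])
cap('side','s13');cap('top','t13')"
```

```text
tool delta units [ 0.04 -0.16 -0.05]  yaw 96.4 pos [0.4819 0.2351 0.2089] w 0.0084 t 44.1 q6 0.13
[ 31.17056459   7.29224608 -37.83544344] 38.81841838359833
```

The force is radial, toward the hinge, so the flap probably started a few degrees up. Relieve it before letting go.

>>> {"op": "drive_tool", "data": {"linear": [[0,0.06,0.06],[0,0.04,0.06],[0,0,0]], "twist": [0,0,0]}}

```text
clock: 44.5
position: [0.4791, 0.2348, 0.206]
eef_rot: [-3.141, 0.0, 1.684]
force: [-2.1, 0.2, -0.5]
gripper_width: 0.0088
grasp_force: 41.4
```

```bash
python3 -c "
from h import *
a=np.pi/4; go(st(50-160*np.cos(a),95,98+160*np.sin(a)))
def bar(d): 
    a=np.radians(d);x=50-160*np.cos(a);z=117+160*np.sin(a);return [st(x,130,z),st(x,60,z)]
for d in (40,45,50,55): print(d,np.round(px('s13',bar(d)),1).tolist(),np.round(px('t13',bar(d)),1).tolist())
a=cv2.resize(cv2.imread('pics/s13.png')[100:230,190:340],None,fx=4,fy=4,interpolation=cv2.INTER_CUBIC);cv2.imwrite('pics/v13.png',a)"
```

```text
tool delta units [ 0.04 -0.11 -0.1 ]  yaw 96.5 pos [0.4791 0.2348 0.206 ] w 0.0088 t 44.5 q6 0.13
40 [[230.3, 138.9], [242.7, 148.7]] [[211.0, 250.9], [238.9, 248.1]]
45 [[232.6, 134.7], [245.2, 144.4]] [[209.6, 247.2], [237.7, 244.3]]
50 [[235.3, 130.7], [248.0, 140.3]] [[208.2, 243.0], [236.6, 240.1]]
55 [[238.3, 126.9], [251.1, 136.4]] [[206.9, 238.4], [235.5, 235.5]]
```

View pics/v13.png

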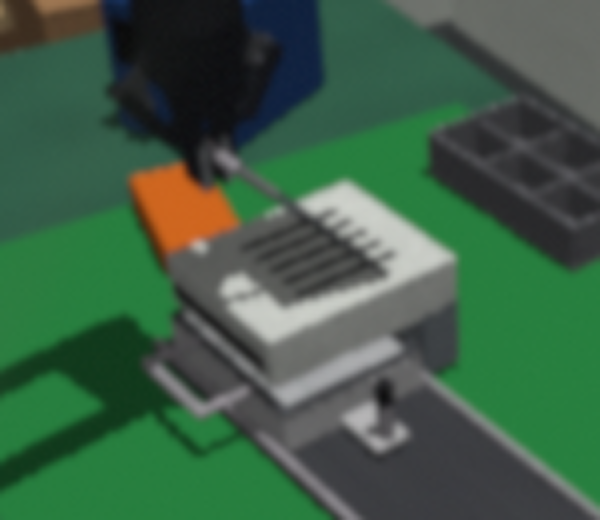

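The side view puts the bar's right end at about (247,140), or roughly 48-50°. Lower it a little, release, back off and measure.

>>> {"op": "drive_tool", "data": {"linear": [[0,-0.05,0.06],[0,-0.06,0.06],[0,0,0],[0,0,0]], "twist": [0,0,0,0]}}

```text
clock: 44.9
position: [0.4733, 0.2341, 0.2004]
eef_rot: [3.141, 0.0, 1.684]
force: [-6.1, -1.8, 6.7]
gripper_width: 0.0088
grasp_force: 42.0
```

>>> {"op": "drive_tool", "data": {"linear": [[0,0,0],[0,0,0],[0,0,0],[0,0,-0.6],[0,0,-0.8],[0,-0.4,-0.4],[0,-0.8,0],[0,-0.6,0],[0,0,0]], "twist": [0,0,0,0,0,0,0,0,0], "hand": -0.25}}

```text
clock: 45.8
position: [0.3817, 0.2241, 0.2898]
eef_rot: [-3.141, -0.0, 1.685]
force: [0.8, 1.1, 0.6]
gripper_width: 0.0319
grasp_force: 0.0
```

```bash
python3 -c "
from h import *
go(st(-110,95,98))
for n in('side','top','wrist'): cap(n,n[0]+'14')
def bar(d): 
    a=np.radians(d);x=50-160*np.cos(a);z=117+160*np.sin(a);return [st(x,130,z),st(x,60,z)]
for d in (40,45,50): print(d,[np.round(px(t,bar(d)),1).tolist() for t in ('s14','t14','w14')])
f=lambda t,x0,y0,x1,y1:cv2.resize(cv2.imread(f'pics/{t}.png')[y0:y1,x0:x1],(400,300),interpolation=cv2.INTER_CUBIC)
w=cv2.resize(cv2.imread('pics/w14.png'),(480,300));cv2.imwrite('pics/v14.png',np.vstack([np.hstack([f('s14',210,110,290,170),f('t14',180,200,260,260)]),np.hstack([w,np.zeros((300,320,3),np.uint8)])]))"
```

```text
tool delta units [0.03 0.92 3.83]  yaw 96.5 pos [0.3817 0.2241 0.2898] w 0.0319 t 45.8 q6 0.16
40 [[[230.3, 138.9], [242.7, 148.7]], [[211.0, 250.9], [238.9, 248.1]], [[450.9, 165.1], [440.8, 271.3]]]
45 [[[232.6, 134.7], [245.2, 144.4]], [[209.6, 247.2], [237.7, 244.3]], [[473.2, 167.7], [460.8, 278.2]]]
50 [[[235.3, 130.7], [248.0, 140.3]], [[208.2, 243.0], [236.6, 240.1]], [[498.3, 170.3], [483.2, 284.9]]]
```

View pics/v14.png

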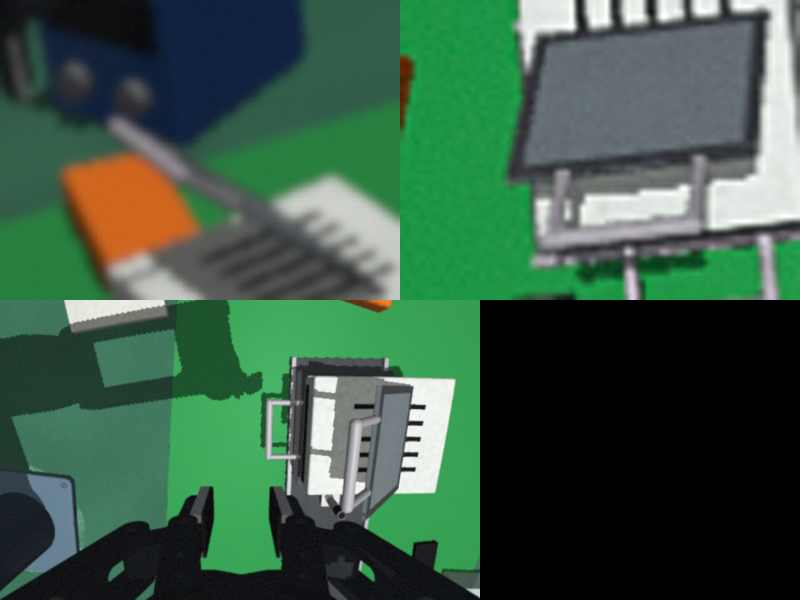

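All three views agree with 45° to about a degree: top bar ends (209,248)/(240,245), side (232,134), wrist (473,163)/(464,277). The cover is shut, the carriage is home and the gripper is clear, so I'm handing in.

```bash
python3 -c "
from h import *
print(ctrl.hand_in())"
```

```text
the job is handed in; nothing more can be done
None
```

The job is done and handed in: all four modules lie flat in the tray, the cover was shut before the carriage was pushed fully home, and the vent flap measures about 45° in all three cameras.

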